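Slide a cover plate over the lip of its feed stand, pinch it and pack it

ROBOT

A 6-joint arm with a two-finger parallel gripper is mounted at the origin on a cart in front of the work surface, level with it; the furniture and walls round the work are solid. World frame = base frame: x ahead of the robot, y to its left, z up, the work surface at z = 0. Lengths are in m, angles in rad, forces in N, time in s.
With the tool pointing down it reaches from about 0.25 to 0.775 m from the base axis. Payload 4 kg.
Tool frame: the origin (TCP) lies on the centre line of the jaws, within the pads' length; the fingertips stand 17 mm ahead of it and the grasp point (between the pads) lies 2 mm behind it; z points along the fingers, y is the line along which they close (so a half turn about z gives the same grasp; the last joint's range is limited). The gripper opens to 94 mm and grips with 3 to 60 N. Pads are 16 mm wide; open, the fingers measure 119 mm over their backs; the gripper's body (75 mm by 177 mm) begins 78 mm behind the grasp point.
Start: joints at [-1.379, 0.087, 1.371, -0, 1.684, -0.103], TCP at [0.16, -0.526, 0.201] pointing down, gripper open.
Joint ranges: [-3.1, 3.1], [-0.76, 2.03], [0.27, 2.55], [-1.08, 4.22], [0.17, 2.65], [-2.57, 2.57]. Speed limits (rad/s): [2.79, 2.79, 3.14, 3.14, 3.14, 3.14].

INTERFACE

Orientations are given as [roll, pitch, yaw] about the fixed x, y, z axes, in that order (R = Rz(yaw) Ry(pitch) Rx(roll)).
In Python, from bench import robot gives the robot as it stands.
- The arm moves only by the tool servo_tool, never from a script. Its argument "plan" is a list of rows, each a list of 7 numbers: the shift along the tool's x, y, z normalised to -1 to 1, where 1 is 0.1 m, then the turn, a rotation vector about the tool's x, y, z normalised to -1 to 1, where 1 is pi/2 rad, then the finger opening in mm, from 0 to 94. In form: [[x, y, z, ax, ay, az, gripper], ...]. A call has 1 to 12 rows; each row is the pose to reach, as a shift and turn from the pose commanded when the call began, along the tool's axes at that moment; what a row does not reach only later rows make up. A row lasts 1/12 s, in which the tool goes at most 41.7 mm and 7.16 degrees, less where a joint would pass 70% of its speed; a pose out of reach is approached as far as the arm can. A call with a number of a shift or a turn outside -1 to 1 is refused whole. A call with a gripper value outside its range is refused whole. The fingers move at their own pace and stop on an object; the grip force is fixed at half the most. Time passes only in rows, so rows that repeat a pose let the fingers close. It gives the time, the measured TCP pose, the force, the opening and the grip force at its end, in the units of the state.
- robot.get_obs(): the state, without advancing time (a new reading comes with each control period).
- robot.snapshot(name): name is "side" or "top" or "wrist"; returns the picture (480x640x3 uint8, red, green, blue); there is no depth.
- robot.camera_params(name): a dict with "camera_matrix" (3x3 intrinsics, pixels), "distortion" ([k1, k2, p1, p2, k3] as OpenCV has them; the pictures are not rectified), "rvec" (rotation vector, rad) and "tvec" (3), from world to camera coordinates, as OpenCV has them; the wrist camera has in their place "tool_from_camera" (4x4, takes a point from camera to tool coordinates, whose origin is the TCP and whose axes are the flange's). Camera axes: x right, y down, z forward; pixel columns grow to the right and rows downward; lengths in m; the calibration is good to about 2 mm. A picture is of the moment at which its call begins: read the wrist's pose just before it. camera_params takes no time and is no camera call.
- robot.close_job(): hands the job in; it is judged then, once.
Trained networks look in the newest picture that a camera, given by its name, has taken for a name from the list of things; names that differ only in an ending like _2 or _b are one class to them, and where a whole thing is asked for, a point or a joint stands for the part that bears it (a point fixed in the world has none). Each returns a list of dicts, best first, with "conf" (0 to 1); they miss things now and then, are a little off and sometimes report something else, mostly with a low value. They report only what shows in the picture. A call takes as long as a camera call.
- robot.find_in(thing, camera): "extent" ([centre column, centre row, width, height] in pixels, round what is visible of it).
The state is a dict: "time": time; "joint_positions": joint angles; "qvel": joint speeds; "joint_torque": joint torques, N m; "tool_pos": TCP position; "ee_rot": TCP orientation; "wrist_force": force on the tool from outside, world axes, zero at the start; "wrist_torque": the same for the moment, N m; "width": finger opening in m; "finger_force": force on a finger pad.
Only numpy, scipy, OpenCV 4.12 (cv2) and the standard library are available. Lean on these libraries where they do the work, as an engineer would, in place of code of your own. Each camera call takes 0.05 s, during which the arm holds its last target. There are 200 camera calls.

TASK

Press lightly on the steel cover plate lying in the blue feed stand (never more than 30 N on the stand, its liner is soft) and slide it out over the stand's open front lip until at least a quarter of its length overhangs, without letting it tip off. Then pinch the overhanging end by its two long edges, lift the plate away, lower it into the recess of the white foam box and only there let go, so that it lies flat on the recess floor. Leave the other things on the table where they are.

Things in the scene. Friction and masses are not known exactly. Their poses are not given: they have to be found in the camera images.
- plate_center (a point): Centre (half-way up) of the loose steel cover plate, flat, 120 x 48 x 4 mm, about 0.18 kg, small dark screw holes near its corners. x runs along its length (x = -60 mm is the front end, nearest the open lip), y along its width, z up. It starts flat in the feed stand's channel, its top flush with the rails, so its edges cannot be gripped there.
- plate_front (a point): Middle of the plate's front end, half-way up, axes of the plate: 60 mm along -x from its centre. The centre of mass is the plate's centre: it tips off the stand when about 60 mm overhangs.
- stand_lip (a point): Middle of the feed stand's open front lip, at the height of the channel floor, 58 mm above the table. x points from the lip into the channel along its length, y across it, z up; the lip faces roughly towards the robot. Below about 8 N a pressing finger may slip over the plate; 10 to 15 N drags it along, for the white liner grips it less than finger pads do. In front of the lip is free space down to the table.
- feed_stand: Feed stand, fixed to the table: blue block 170 (x) x 84 (y) x 62 mm, with a white channel 52 mm wide and 4 mm deep between two yellow rails, open at the lip, closed at the far end by a stop 10 mm higher than the rails, 160 mm from the lip. Origin: centre of its underside; the lip is 85 mm along -x from it, axes as for stand_lip.
- foam_box: White foam box, fixed to the table, outside 165 (x) x 136 (y) x 74 mm high; origin at the centre of its underside, x along its longer side, z up. In its top is a recess 144 (x) x 114 (y) mm, 24 mm deep, with walls 5 mm thick; the plate fits in it lengthwise only.
- foam_floor (a point): Centre of the recess floor of the foam box, 50 mm above the table (the rim is 24 mm higher); axes of the foam box.
- cover_plate: The cover plate itself; origin at the centre of its underside, axes as for plate_center.
- jar: Bystander: small white plastic jar with red cap, 45 mm diameter, 61 mm high, origin at its underside, behind the work.
- battery: Bystander: blue and gold battery standing upright, 33 mm diameter, 60 mm high, origin at its underside, behind the work.
- reel: Bystander: reel of solder, 55 mm diameter, 45 mm high, origin at its underside, at the left.
- tape: Bystander: roll of tape lying flat, 87 mm diameter, 24 mm high, origin at its underside, at the left.
- driver: Bystander: screwdriver with orange handle, 196 mm long, 27 mm thick, lying at the right near the front edge.

How it is judged:
On the way, in this order (a step that is already met when the one before it is completed fails the run):
1. the plate lies in the stand's channel, level, with at least 30 mm of its length out over the lip (x of plate_front in the frame of stand_lip below -0.03 m and x of plate_center in the frame of stand_lip above 0 m and z of plate_center in the frame of stand_lip between -0.003 and 0.006 m and angle between cover_plate's own z axis and vertical below 0.06 rad), for 0.2 s.
2. the plate is held in the fingers, clear of the stand (z of plate_center in the frame of stand_lip above 0.02 m and contact force between cover_plate and feed_stand below 0.05 N and contact force between the fingers and cover_plate above 0.5 N), for 0.2 s.
3. the plate, still held, is lowered over the recess to within 35 mm of its floor (z of plate_center in the frame of foam_floor below 0.035 m and horizontal distance between plate_center and foam_floor below 0.04 m and contact force between the fingers and cover_plate above 0.5 N), for 0.05 s.
At the end, for the whole second after the job is handed in: The cover plate lies flat (within 0.06 rad) and at rest on the recess floor of the foam box, its centre at most 5 mm above the floor and within 40 mm of the floor's centre, released (horizontal distance between plate_center and foam_floor below 0.04 m and z of plate_center in the frame of foam_floor between -0.002 and 0.005 m and angle between cover_plate's own z axis and vertical below 0.06 rad and linear speed of cover_plate below 0.02 m/s and contact force between the fingers and cover_plate below 0.05 N); the robot touches nothing.
It fails at once if more than 30 N between the plate and the feed stand (contact force between cover_plate and feed_stand above 30 N).
It fails at once if the robot presses on the feed stand itself with more than 30 N (contact force between any of the arm, the fingers and feed_stand above 30 N).
It fails at once if the plate falls off (below 35 mm above the table) (height (world z) of plate_center below 0.035 m).
It fails at once if a bystander is moved by more than 30 mm (distance of any of jar, battery, reel, tape, driver from where it was at the start of the episode above 0.03 m).
It also fails if it takes over 70 s, if anything falls off the work surface, if the arm or the gripper's body presses on something with over 40 N, if the wrist force passes 120 N, or if a joint passes its speed limit or range.

## Working session

There is one attempt and no reset: what is moved stays moved. The work goes in short steps, Python scripts to look and compute and a tool call to move; the robot and the scene stay as the last step left them, time stands still between calls to the robot, and variables do not carry over. Pictures are saved under pics/ and viewed, at most 10 in all, crops included, and the job is handed in when it is done.

Besides the shell and the picture viewer there is one more tool, called after "Emit:" as name(argument=value, ...) on one line, values as JSON. servo_tool: Moves the arm, as the interface text tells. Scaled input: -1 to 1 covers 0.1 m each way for a shift and pi/2 rad each way for a turn. Its arguments: {"type":"object","properties":{"plan":{"type":"array","items":{"type":"array","items":{"type":"number"}}}},"required":["plan"]}

```bash
mkdir -p pics; cat > h.py <<'E'
import numpy as np, cv2
from scipy.spatial.transform import Rotation as R
from bench import robot
def rays(cam,px,obs=None):
    p=robot.camera_params(cam); K=np.array(p["camera_matrix"]); d=np.array(p["distortion"])
    u=cv2.undistortPoints(np.array(px,float).reshape(-1,1,2),K,d)[:,0]
    v=np.c_[u,np.ones(len(u))]
    if "rvec" in p:
        Rm=cv2.Rodrigues(np.array(p["rvec"],float))[0]; t=np.array(p["tvec"],float).ravel()
        return -Rm.T@t, v@Rm
    T=np.array(p["tool_from_camera"]); Rt=R.from_euler('xyz',obs["ee_rot"]).as_matrix()
    return np.array(obs["tool_pos"])+Rt@T[:3,3], v@(Rt@T[:3,:3]).T
def onz(cam,px,z,obs=None):
    o,v=rays(cam,px,obs); s=(z-o[2])/v[:,2]; return o+v*s[:,None]
def totool(target,obs,):
    Rt=R.from_euler('xyz',obs["ee_rot"]).as_matrix()
    return Rt.T@(np.array(target)-np.array(obs["tool_pos"]))
E
python3 - <<'E'
from h import *
o=robot.get_obs(); print(o)
for c in ["top","side"]:
    cv2.imwrite(f"pics/{c}0.png",robot.snapshot(c)[:,:,::-1])
    for n in ["feed_stand","cover_plate","foam_box","jar","reel","tape","driver","battery"]:
        r=robot.find_in(n,c); print(c,n,[(np.round(x["extent"]),round(x["conf"],2)) for x in r[:2]])
E
```

```text
{'time': 0.0, 'joint_positions': array([-1.37913924e+00,  8.79402116e-02,  1.37223652e+00, -5.25739612e-06,
        1.68357653e+00, -1.03146415e-01]), 'qvel': array([ 8.57397411e-04, -3.84554567e-04,  5.82065686e-04,  2.05079958e-03,
       -2.26296415e-05,  7.64241247e-04]), 'joint_torque': array([-1.07575059e-03, -3.40182424e+01, -3.02428508e+01,  7.15252664e-02,
        3.31208738e-02, -1.71564516e-04]), 'tool_pos': array([ 0.15966766, -0.52573964,  0.19932126]), 'ee_rot': array([-3.13944299e+00, -2.17266754e-04,  2.94802685e-01]), 'wrist_force': array([ 0.56275773,  0.07421536, -0.72244022]), 'wrist_torque': array([-0.04645994,  0.02326274,  0.02962917]), 'finger_force': 0.0, 'width': 0.09381827579453597}
top feed_stand [(array([275., 248.,  37.,  69.]), 0.93)]
top cover_plate [(array([275., 248.,  19.,  46.]), 0.63)]
top foam_box [(array([406., 240.,  54.,  60.]), 0.72)]
top jar [(array([359., 174.,  19.,  23.]), 0.58), (array([189., 304.,  24.,  18.]), 0.2)]
top reel [(array([188., 303.,  27.,  18.]), 0.7)]
top tape [(array([187., 251.,  39.,  30.]), 0.93)]
top driver [(array([470., 327.,  24.,  70.]), 0.85)]
top battery [(array([301., 169.,  10.,  13.]), 0.44)]
side feed_stand [(array([311., 265.,  86.,  52.]), 0.85)]
side cover_plate [(array([313., 254.,  60.,  16.]), 0.89)]
side foam_box [(array([336., 214.,  62.,  44.]), 0.59)]
side jar [(array([261., 225.,  17.,  25.]), 0.58)]
side reel [(array([360., 343.,  31.,  47.]), 0.56), (array([311., 264.,  91.,  49.]), 0.23)]
side tape [(array([275., 341.,  54.,  42.]), 0.85)]
side driver [(array([419., 210.,  60.,  15.]), 0.75)]
side battery [(array([231., 245.,  14.,  26.]), 0.66)]
```

View pics/top0.png

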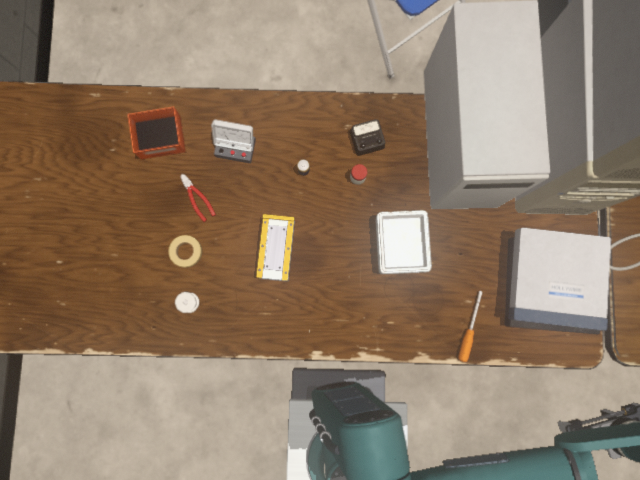

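View pics/side0.png

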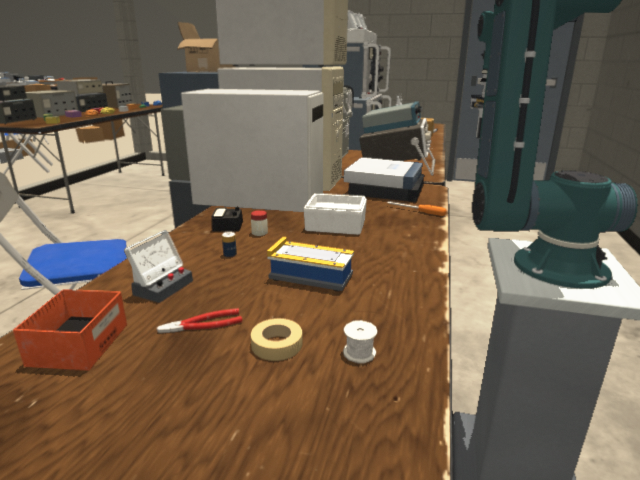

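The top view shows the stand at about (275,248), with its lip at row 280 and the stop at row 216. The foam box is at about (404,242).

```bash
python3 - <<'E'
from h import *
im=cv2.imread("pics/top0.png"); hsv=cv2.cvtColor(im,cv2.COLOR_BGR2HSV)
m=np.zeros(im.shape[:2],np.uint8); y=cv2.inRange(hsv,(20,150,120),(35,255,255)); m[205:290,250:300]=y[205:290,250:300]
q=cv2.minAreaRect(cv2.findNonZero(m)); print(q, onz("top",cv2.boxPoints(q),0.062).round(3).tolist(), onz("top",[q[0]],0.062))
w=cv2.inRange(hsv,(0,0,170),(180,50,255)); m[:]=0; m[205:280,370:436]=w[205:280,370:436]
q=cv2.minAreaRect(cv2.findNonZero(m)); print(q,onz("top",cv2.boxPoints(q),0.074).round(3).tolist(),onz("top",[q[0]],0.074))
for n,p,z in [("jar",(359,174),.061),("batt",(302,165),.06),("reel",(188,302),.045),("tape",(185,251),.024)]: print(n,onz("top",[p],z).round(3))
p=robot.camera_params("wrist"); print(p)
E
```

```text
((274.5731506347656, 246.84144592285156), (31.362558364868164, 63.82942581176758), 6.340191841125488) [[0.474, 0.255, 0.062], [0.646, 0.243, 0.062], [0.638, 0.159, 0.062], [0.467, 0.172, 0.062]] [[0.55543556 0.20734688 0.062     ]]
((403.8761291503906, 241.64161682128906), (62.461341857910156, 51.419189453125), 86.18592071533203) [[0.655, -0.063, 0.074], [0.668, -0.2, 0.074], [0.5, -0.212, 0.074], [0.488, -0.076, 0.074]] [[ 0.57712918 -0.13790701  0.074     ]]
jar [[ 0.762 -0.016  0.061]]
batt [[0.783 0.14  0.06 ]]
reel [[0.403 0.435 0.045]]
tape [[0.542 0.456 0.024]]
{'camera_matrix': array([[370.74417922,   0.        , 324.29314946],
       [  0.        , 370.74417922, 239.84293298],
       [  0.        ,   0.        ,   1.        ]]), 'distortion': array([0.00649483, 0.        , 0.        , 0.        , 0.        ]), 'tool_from_camera': array([[ 5.83066862e-04, -9.73162845e-01, -2.30116790e-01,
         6.73355017e-02],
       [ 9.99999811e-01,  5.22520724e-04,  3.24048487e-04,
        -1.19880025e-03],
       [-1.95111156e-04, -2.30116935e-01,  9.73162966e-01,
        -1.85320246e-01],
       [ 0.00000000e+00,  0.00000000e+00,  0.00000000e+00,
         1.00000000e+00]])}
```

Emit:
servo_tool(plan=[[0.4,-0.4,-0.2,0,0,0,94],[0.7,-0.7,-0.3,0,0,0,60],[1,-1,-0.4,0,0,0,10],[1,-1,-0.4,0,0,0,0]])

```text
time: 1.23
tool_pos: [0.2279, -0.3991, 0.2423]
ee_rot: [3.14, -0.002, 0.297]
wrist_force: [0.5, 0.1, -1.0]
width: 0.0774
finger_force: 0.0
```

Emit:
servo_tool(plan=[[0.3,-0.3,0,0,0,0,0],[0.6,-0.6,0,0,0,0,0],[0.9,-0.9,0,0,0,0,0],[1,-1,0,0,0,0,0]])

```text
time: 1.57
tool_pos: [0.2945, -0.2731, 0.2412]
ee_rot: [3.141, -0.002, 0.298]
wrist_force: [-0.1, -0.7, -0.4]
width: 0.0504
finger_force: 0.0
```

Emit:
servo_tool(plan=[[0.3,-0.3,0,0,0,0,0],[0.6,-0.6,0,0,0,0,0],[0.9,-0.9,0,0,0,0,0],[1,-1,0,0,0,0,0]])

```text
time: 1.9
tool_pos: [0.361, -0.1482, 0.2409]
ee_rot: [-3.141, -0.002, 0.299]
wrist_force: [-0.2, 0.3, -0.5]
width: 0.0244
finger_force: 0.0
```

Emit:
servo_tool(plan=[[0.3,-0.3,0,0,0,0,0],[0.6,-0.6,0,0,0,0,0],[0.9,-0.9,0,0,0,0,0],[1,-1,0,0,0,0,0]])

```text
time: 2.23
tool_pos: [0.4275, -0.0233, 0.2405]
ee_rot: [-3.14, -0.002, 0.3]
wrist_force: [-0.9, 0.5, 0.3]
width: 0.0006
finger_force: 0.0
```

Emit:
servo_tool(plan=[[0.3,-0.3,0,0,0,0.05,0],[0.6,-0.6,0,0,0,0.1,0],[0.9,-0.9,0,0,0,0.17,0],[1,-1,0,0,0,0.23,0],[1,-1,0,0,0,0.23,0]])

```text
time: 2.65
tool_pos: [0.4938, 0.1007, 0.2396]
ee_rot: [-3.141, 0.001, -0.064]
wrist_force: [0.5, -0.0, -0.1]
width: 0.0004
finger_force: 0.0
```

Emit:
servo_tool(plan=[[0.2,-0.35,0.1,0,0,0,0],[0.4,-0.7,0.2,0,0,0,0],[0.5,-1,0.3,0,0,0,0],[0.5,-1,0.3,0,0,0,0],[0.5,-1,0.3,0,0,0,0]])

```text
time: 3.07
tool_pos: [0.5489, 0.1937, 0.2089]
ee_rot: [3.14, 0.003, -0.064]
wrist_force: [-0.0, -0.8, 0.9]
width: 0.0005
finger_force: 0.0
```

```bash
python3 - <<'E'
from h import *
o=robot.get_obs(); im=robot.snapshot("wrist"); cv2.imwrite("pics/w1.png",im[:,:,::-1]); np.save("o1.npy",np.r_[o["tool_pos"],o["ee_rot"]])
print(o["tool_pos"],o["ee_rot"])
for n in ["feed_stand","cover_plate","plate_center","plate_front","stand_lip"]: print(n,robot.find_in(n,"wrist")[:2])
E
```

```text
[0.5489383  0.19365434 0.20891752] [ 3.13962418e+00  3.11592162e-03 -6.38651797e-02]
feed_stand [{'extent': [309.6, 211.4, 100.0, 184.0], 'conf': 0.97}]
cover_plate [{'extent': [312.6, 220.0, 58.9, 129.3], 'conf': 0.63}]
plate_center [{'extent': [312.7, 219.2, 57.2, 131.9], 'conf': 0.72}]
plate_front [{'extent': [308.6, 217.8, 56.8, 129.1], 'conf': 0.91}]
stand_lip [{'extent': [310.7, 213.1, 100.0, 183.9], 'conf': 0.92}]
```

View pics/w1.png

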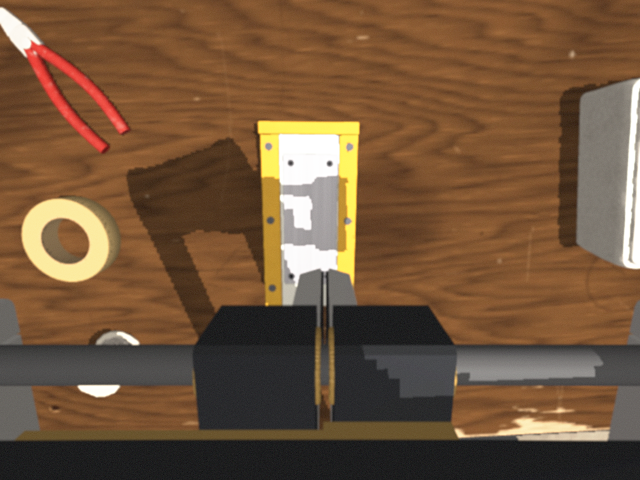

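The wrist view shows the plate in the channel, with its rear holes at (291,163) and (330,163) and a front hole at (291,276). The closed fingers hide the lip.

```bash
python3 - <<'E'
from h import *
a=np.load("o1.npy"); o=dict(tool_pos=a[:3],ee_rot=a[3:])
for n,p,z in [("rearholes",[(291,163),(330,163),(291,276)],.062),("stop outer top corners",[(258,122),(359,122)],.072),("rail screws",[(269,146),(349,146),(270,220),(347,221),(272,288)],.062),("rails outer",[(261,146),(264,220),(266,300),(358,146),(357,220),(355,300)],.062),("foam",[(580,92),(579,245)],.074)]:
    print(n,onz("wrist",p,z,o).round(4).tolist())
im=cv2.imread("pics/w1.png")[110:320,240:380]; cv2.imwrite("pics/w1c.png",cv2.resize(im,None,fx=2.8,fy=2.8,interpolation=cv2.INTER_CUBIC))
E
```

```text
rearholes [[0.6079, 0.2203, 0.062], [0.6057, 0.1861, 0.062], [0.5039, 0.2291, 0.062]]
stop outer top corners [[0.643, 0.2439, 0.072], [0.6378, 0.1603, 0.072]]
rail screws [[0.6235, 0.2381, 0.062], [0.6191, 0.1688, 0.062], [0.5585, 0.2436, 0.062], [0.5532, 0.1738, 0.062], [0.4931, 0.2481, 0.062]]
rails outer [[0.6239, 0.245, 0.062], [0.5589, 0.249, 0.062], [0.4813, 0.255, 0.062], [0.6186, 0.161, 0.062], [0.5535, 0.1647, 0.062], [0.4758, 0.1699, 0.062]]
foam [[0.6492, -0.0187, 0.074], [0.5206, -0.0304, 0.074]]
```

View pics/w1c.png

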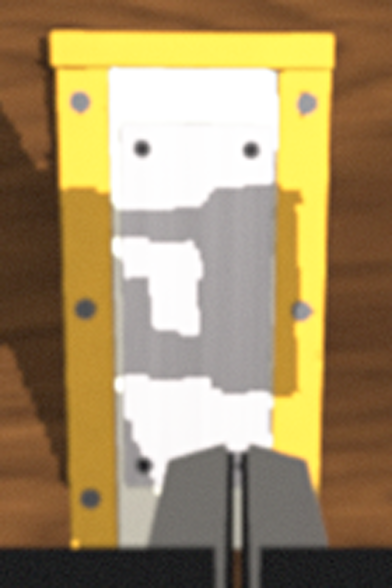

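The stand's centre is about (0.556,0.208) with yaw −0.066. The lip is at about (0.471,0.213), and the plate front sits about 25 mm inside it. I'll press about 20 mm behind the plate centre and drag it 73 mm.

Emit:
servo_tool(plan=[[0.15,-0.08,0.3,0,0,0,0],[0.25,-0.14,0.6,0,0,0,0],[0.25,-0.14,0.9,0,0,0,0],[0.25,-0.14,1,0,0,0,0],[0.25,-0.14,1,0,0,0,0]])

```text
time: 3.78
tool_pos: [0.573, 0.2049, 0.1069]
ee_rot: [3.139, 0.007, -0.067]
wrist_force: [-1.0, -0.2, -0.5]
width: 0.0004
finger_force: 0.0
```

Emit:
servo_tool(plan=[[0,0,0.1,0,0,0,0],[0,0,0.18,0,0,0,0],[0,0,0.22,0,0,0,0],[0,0,0.24,0,0,0,0],[0,0,0.24,0,0,0,0]])

```text
time: 4.2
tool_pos: [0.5754, 0.2062, 0.0868]
ee_rot: [-3.142, -0.001, -0.066]
wrist_force: [-0.1, -0.2, -0.2]
width: 0.0005
finger_force: 0.0
```

Emit:
servo_tool(plan=[[0,0,0.015,0,0,0,0],[0,0,0.03,0,0,0,0],[0,0,0.04,0,0,0,0],[0,0,0.04,0,0,0,0]])

```text
time: 4.53
tool_pos: [0.5753, 0.2062, 0.0824]
ee_rot: [3.141, 0.0, -0.066]
wrist_force: [0.1, 0.5, 0.7]
width: 0.0007
finger_force: 0.0
```

Emit:
servo_tool(plan=[[0,0,0.01,0,0,0,0],[0,0,0.01,0,0,0,0],[0,0,0.01,0,0,0,0]])

```text
time: 4.78
tool_pos: [0.5753, 0.2062, 0.0814]
ee_rot: [3.141, 0.0, -0.066]
wrist_force: [0.0, -0.5, 0.1]
width: 0.0006
finger_force: 0.0
```

Emit:
servo_tool(plan=[[0,0,0.01,0,0,0,0],[0,0,0.01,0,0,0,0],[0,0,0.01,0,0,0,0]])

```text
time: 5.03
tool_pos: [0.5753, 0.2061, 0.0803]
ee_rot: [3.141, 0.0, -0.066]
wrist_force: [0.3, -0.9, -0.1]
width: 0.0006
finger_force: 0.0
```

Emit:
servo_tool(plan=[[0,0,0.005,0,0,0,0],[0,0,0.005,0,0,0,0],[0,0,0.005,0,0,0,0]])

```text
time: 5.28
tool_pos: [0.5753, 0.2062, 0.0799]
ee_rot: [3.141, 0.0, -0.066]
wrist_force: [-0.5, -0.4, -0.2]
width: 0.0005
finger_force: 0.0
```

Emit:
servo_tool(plan=[[0,0,0.005,0,0,0,0],[0,0,0.005,0,0,0,0],[0,0,0.005,0,0,0,0]])

```text
time: 5.53
tool_pos: [0.5753, 0.2061, 0.0794]
ee_rot: [3.141, 0.0, -0.067]
wrist_force: [0.6, 1.0, 0.6]
width: 0.0008
finger_force: 0.0
```

Emit:
servo_tool(plan=[[0,0,0.005,0,0,0,0],[0,0,0.005,0,0,0,0],[0,0,0.005,0,0,0,0]])

```text
time: 5.78
tool_pos: [0.5753, 0.2062, 0.0789]
ee_rot: [3.141, 0.0, -0.066]
wrist_force: [0.9, 0.7, 0.1]
width: 0.0002
finger_force: 0.0
```

Emit:
servo_tool(plan=[[0,0,0.005,0,0,0,0],[0,0,0.005,0,0,0,0],[0,0,0.005,0,0,0,0]])

```text
time: 6.03
tool_pos: [0.5753, 0.2062, 0.0784]
ee_rot: [3.141, 0.0, -0.066]
wrist_force: [0.9, -0.0, 0.1]
width: 0.0007
finger_force: 0.0
```

Emit:
servo_tool(plan=[[0,0,0.005,0,0,0,0],[0,0,0.005,0,0,0,0],[0,0,0.005,0,0,0,0]])

```text
time: 6.28
tool_pos: [0.5753, 0.2061, 0.0779]
ee_rot: [3.141, 0.0, -0.066]
wrist_force: [-0.5, -0.5, -0.3]
width: 0.0003
finger_force: 0.0
```

Emit:
servo_tool(plan=[[0,0,0.003,0,0,0,0],[0,0,0.003,0,0,0,0],[0,0,0.003,0,0,0,0]])

```text
time: 6.53
tool_pos: [0.5753, 0.2062, 0.0776]
ee_rot: [3.142, 0.0, -0.066]
wrist_force: [0.7, 0.5, -0.3]
width: 0.0008
finger_force: 0.0
```

Emit:
servo_tool(plan=[[0,0,0.004,0,0,0,0],[0,0,0.004,0,0,0,0],[0,0,0.004,0,0,0,0]])

```text
time: 6.78
tool_pos: [0.5753, 0.2061, 0.0772]
ee_rot: [3.141, 0.0, -0.066]
wrist_force: [0.1, 0.4, 1.6]
width: 0.0003
finger_force: 0.0
```

Emit:
servo_tool(plan=[[0,0,0.004,0,0,0,0],[0,0,0.004,0,0,0,0],[0,0,0.004,0,0,0,0]])

```text
time: 7.03
tool_pos: [0.5754, 0.2062, 0.0768]
ee_rot: [3.141, 0.0, -0.067]
wrist_force: [0.1, -0.5, -0.5]
width: 0.0003
finger_force: 0.0
```

Emit:
servo_tool(plan=[[0,0,0.004,0,0,0,0],[0,0,0.004,0,0,0,0],[0,0,0.004,0,0,0,0]])

```text
time: 7.28
tool_pos: [0.5753, 0.2062, 0.0764]
ee_rot: [3.141, 0.0, -0.066]
wrist_force: [-0.4, 0.2, -0.4]
width: 0.0001
finger_force: 0.0
```

Emit:
servo_tool(plan=[[0,0,0.004,0,0,0,0],[0,0,0.004,0,0,0,0],[0,0,0.004,0,0,0,0]])

```text
time: 7.53
tool_pos: [0.5753, 0.2061, 0.076]
ee_rot: [3.141, 0.0, -0.066]
wrist_force: [1.1, -0.4, 0.3]
width: 0.0006
finger_force: 0.0
```

Emit:
servo_tool(plan=[[0,0,0.004,0,0,0,0],[0,0,0.004,0,0,0,0],[0,0,0.004,0,0,0,0]])

```text
time: 7.78
tool_pos: [0.5753, 0.2062, 0.0756]
ee_rot: [3.141, 0.0, -0.067]
wrist_force: [0.2, 0.4, 0.8]
width: 0.0005
finger_force: 0.0
```

Emit:
servo_tool(plan=[[0,0,0.004,0,0,0,0],[0,0,0.004,0,0,0,0],[0,0,0.004,0,0,0,0]])

```text
time: 8.03
tool_pos: [0.5753, 0.2062, 0.0752]
ee_rot: [3.141, 0.0, -0.066]
wrist_force: [0.5, -0.4, 0.1]
width: 0.0005
finger_force: 0.0
```

```bash
python3 - <<'E'
from h import *
cv2.imwrite("pics/w2.png",robot.snapshot("wrist")[100:440,180:470,::-1].repeat(2,0)[:600].repeat(2,1))
s=robot.snapshot("side")[225:300,255:370,::-1]; cv2.imwrite("pics/s2.png",cv2.resize(s,None,fx=6,fy=6,interpolation=cv2.INTER_CUBIC))
E
```

```text
(no output)
```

View pics/s2.png

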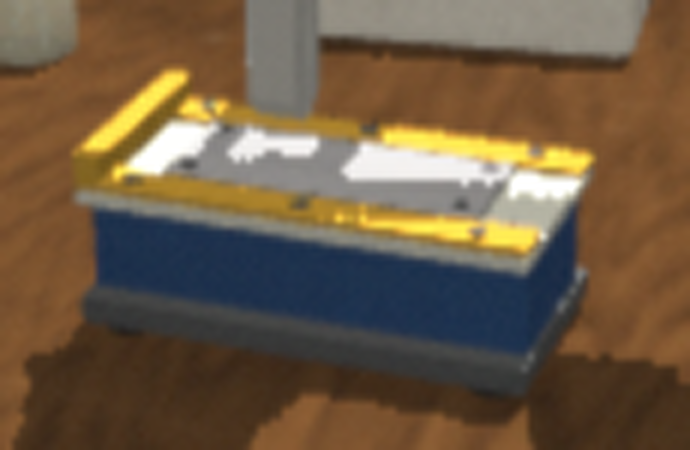

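```bash
python3 - <<'E'
from h import *
o=robot.get_obs(); print(o["tool_pos"],o["joint_positions"].round(4))
p=robot.camera_params("side")
P=lambda X:cv2.projectPoints(np.array(X,float),np.array(p["rvec"],float),np.array(p["tvec"],float),np.array(p["camera_matrix"]),np.array(p["distortion"]))[0][:,0]
t=o["tool_pos"]; f=lambda X:((P(X)-[255,225])*6).round(0).tolist()
print("tip",f([t+[0,0,z] for z in (-.017,-.007,.003,.013)]), "rear of finger",f([t+[0,-.02,-.017],t+[.011,0,-.017],t+[-.011,0,-.017]]))
print("plate centre, stop corners, lip corners",f([[.5556,.2076,.062],[.643,.2439,.072],[.6378,.1603,.072],[.4736,.2553,.062],[.4680,.1715,.062]]))
E
```

```text
[0.57538285 0.20617223 0.07525806] [ 2.5140e-01  2.7620e-01  1.4020e+00 -1.0000e-04  1.4634e+00  1.8887e+00]
tip [[280.0, 163.0], [280.0, 138.0], [280.0, 112.0], [279.0, 87.0]] rear of finger [[296.0, 141.0], [252.0, 159.0], [309.0, 166.0]]
plate centre, stop corners, lip corners [[331.0, 161.0], [67.0, 149.0], [160.0, 65.0], [524.0, 242.0], [588.0, 148.0]]
```

View pics/w2.png

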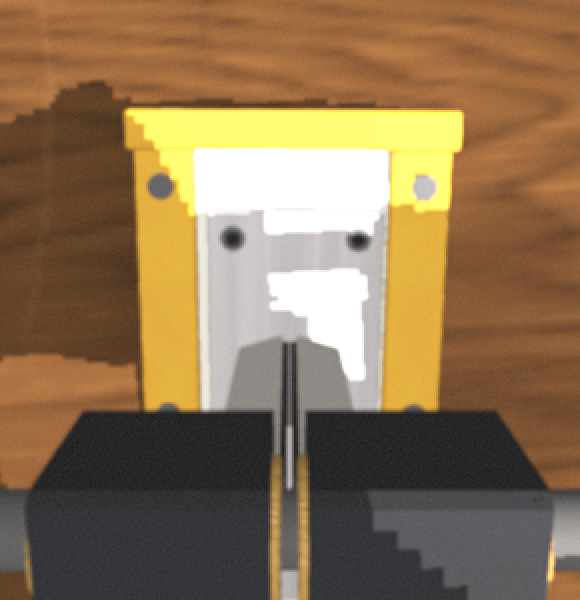

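The side view shows the fingertips ending at crop row 113, about 20 mm above the plate (row 160). The wrist view agrees, so the tips really do end higher than the stated 17 mm. I'll keep descending and check as I go.

Emit:
servo_tool(plan=[[0,0,0.02,0,0,0,0],[0,0,0.04,0,0,0,0],[0,0,0.06,0,0,0,0],[0,0,0.07,0,0,0,0],[0,0,0.07,0,0,0,0]])

```text
time: 8.55
tool_pos: [0.575, 0.2061, 0.0676]
ee_rot: [3.141, 0.001, -0.066]
wrist_force: [1.2, -0.1, 0.3]
width: 0.0005
finger_force: 0.0
```

```bash
python3 - <<'E'
from h import *
a=cv2.imread("pics/side0.png"); s=robot.snapshot("side")[:,:,::-1]
for c in (299,302,305): print(c,[(r,s[r,c].tolist(),a[r,c].tolist()) for r in range(240,254)])
s=s[225:300,255:370]; cv2.imwrite("pics/s3.png",cv2.resize(s,None,fx=6,fy=6,interpolation=cv2.INTER_CUBIC))
E
```

```text
299 [(240, [116, 123, 125], [46, 80, 120]), (241, [115, 122, 125], [46, 83, 122]), (242, [116, 123, 125], [52, 123, 171]), (243, [114, 121, 124], [74, 206, 247]), (244, [114, 120, 123], [85, 232, 254]), (245, [109, 115, 117], [105, 229, 253]), (246, [131, 136, 138], [173, 213, 230]), (247, [196, 200, 204], [235, 238, 241]), (248, [236, 238, 241], [239, 240, 243]), (249, [229, 230, 233], [239, 241, 243]), (250, [162, 163, 167], [238, 240, 241]), (251, [136, 137, 140], [237, 239, 241]), (252, [136, 137, 140], [240, 241, 243]), (253, [138, 139, 142], [242, 243, 245])]
302 [(240, [116, 123, 124], [46, 81, 122]), (241, [116, 123, 125], [47, 86, 128]), (242, [115, 122, 124], [52, 104, 148]), (243, [116, 123, 125], [62, 159, 216]), (244, [115, 122, 124], [82, 229, 253]), (245, [111, 118, 121], [90, 232, 254]), (246, [112, 118, 118], [144, 228, 251]), (247, [158, 162, 165], [230, 237, 242]), (248, [234, 235, 238], [239, 240, 243]), (249, [228, 230, 233], [239, 241, 243]), (250, [151, 153, 156], [239, 240, 243]), (251, [133, 135, 137], [237, 239, 241]), (252, [133, 136, 138], [239, 240, 242]), (253, [137, 139, 141], [241, 242, 244])]
305 [(240, [105, 111, 112], [46, 84, 126]), (241, [105, 110, 112], [50, 87, 128]), (242, [106, 112, 113], [50, 91, 132]), (243, [106, 111, 113], [54, 127, 177]), (244, [106, 111, 113], [75, 210, 248]), (245, [106, 112, 114], [87, 234, 254]), (246, [106, 113, 114], [124, 237, 253]), (247, [142, 148, 150], [200, 224, 235]), (248, [218, 221, 224], [237, 240, 242]), (249, [236, 238, 240], [240, 241, 243]), (250, [224, 226, 229], [239, 241, 243]), (251, [149, 151, 153], [238, 240, 242]), (252, [134, 137, 140], [238, 240, 242]), (253, [136, 139, 141], [240, 242, 244])]
```

View pics/s3.png

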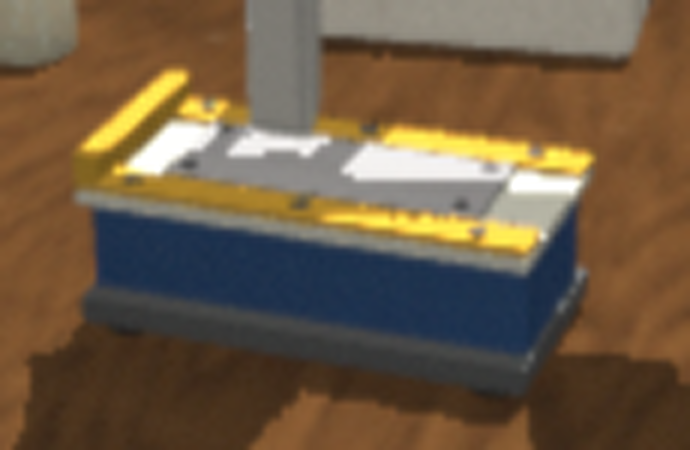

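The tip is now at crop row 130, and contact is expected near 169–180, so about 15 mm remain.

Emit:
servo_tool(plan=[[0,0,0.02,0,0,0,0],[0,0,0.04,0,0,0,0],[0,0,0.06,0,0,0,0],[0,0,0.08,0,0,0,0],[0,0,0.08,0,0,0,0]])

```text
time: 9.02
tool_pos: [0.575, 0.206, 0.0595]
ee_rot: [3.141, 0.001, -0.067]
wrist_force: [-0.2, -0.1, 0.3]
width: 0.0007
finger_force: 0.0
```

```bash
python3 - <<'E'
from h import *
s=robot.snapshot("side")[:,:,::-1]
for c in (299,302,305): print(c,[(r,int(s[r,c,1])) for r in range(244,262)])
E
```

```text
299 [(244, 123), (245, 122), (246, 122), (247, 122), (248, 118), (249, 113), (250, 119), (251, 133), (252, 138), (253, 140), (254, 140), (255, 137), (256, 120), (257, 130), (258, 132), (259, 125), (260, 112), (261, 126)]
302 [(244, 122), (245, 123), (246, 123), (247, 121), (248, 120), (249, 114), (250, 116), (251, 130), (252, 136), (253, 140), (254, 141), (255, 138), (256, 132), (257, 128), (258, 130), (259, 125), (260, 120), (261, 112)]
305 [(244, 112), (245, 111), (246, 112), (247, 111), (248, 113), (249, 112), (250, 113), (251, 120), (252, 134), (253, 138), (254, 141), (255, 141), (256, 138), (257, 113), (258, 90), (259, 89), (260, 122), (261, 109)]
```

Emit:
servo_tool(plan=[[0,0,0.015,0,0,0,0],[0,0,0.03,0,0,0,0],[0,0,0.04,0,0,0,0],[0,0,0.04,0,0,0,0]])

```text
time: 9.4
tool_pos: [0.5756, 0.2062, 0.0573]
ee_rot: [-3.141, -0.001, -0.066]
wrist_force: [-1.4, -0.6, 4.3]
width: 0.0005
finger_force: 2.2
```

Emit:
servo_tool(plan=[[0,0,0.005,0,0,0,0],[0,0,0.01,0,0,0,0],[0,0,0.01,0,0,0,0]])

```text
time: 9.65
tool_pos: [0.5756, 0.2062, 0.0573]
ee_rot: [-3.141, -0.001, -0.066]
wrist_force: [-3.8, -1.6, 8.6]
width: 0.0005
finger_force: 4.0
```

```bash
python3 - <<'E'
from h import *
s=robot.snapshot("side")[:,:,::-1]
for c in (299,302,305): print(c,[(r,int(s[r,c,1])) for r in range(248,262)])
E
```

```text
299 [(248, 122), (249, 119), (250, 114), (251, 121), (252, 136), (253, 139), (254, 141), (255, 136), (256, 122), (257, 130), (258, 132), (259, 126), (260, 110), (261, 126)]
302 [(248, 121), (249, 121), (250, 115), (251, 117), (252, 128), (253, 138), (254, 142), (255, 139), (256, 131), (257, 127), (258, 130), (259, 126), (260, 120), (261, 112)]
305 [(248, 111), (249, 111), (250, 110), (251, 113), (252, 123), (253, 138), (254, 139), (255, 140), (256, 138), (257, 113), (258, 92), (259, 90), (260, 122), (261, 111)]
```

Contact is at TCP z≈0.0573, so the tips end about 5 mm behind the TCP. Stiffness is about 4 N/mm. I'll add 1 mm and then drag.

Emit:
servo_tool(plan=[[0,0,0.01,0,0,0,0],[0,0,0.01,0,0,0,0],[0,0,0.01,0,0,0,0]])

```text
time: 9.95
tool_pos: [0.5758, 0.2063, 0.0573]
ee_rot: [-3.141, -0.002, -0.066]
wrist_force: [-4.7, -1.8, 10.3]
width: 0.0005
finger_force: 5.4
```

Emit:
servo_tool(plan=[[-0.03,0,0,0,0,0,0],[-0.06,0,0,0,0,0,0],[-0.1,0,0,0,0,0,0],[-0.15,0,0,0,0,0,0],[-0.15,0,0,0,0,0,0]])

```text
time: 10.37
tool_pos: [0.5628, 0.2076, 0.0573]
ee_rot: [-3.14, -0.007, -0.066]
wrist_force: [1.2, -1.4, 7.0]
width: 0.0005
finger_force: 3.7
```

```bash
cat > holes.py <<'E'
from h import *
o=robot.get_obs(); im=robot.snapshot("wrist")
ex=robot.find_in("cover_plate","wrist"); print([(e["extent"],e["conf"]) for e in ex[:1]])
g=cv2.cvtColor(im,cv2.COLOR_RGB2GRAY); bh=cv2.morphologyEx(g,cv2.MORPH_BLACKHAT,np.ones((13,13),np.uint8))
lip=np.array([.4708,.2134]); ax=np.array([np.cos(.066),-np.sin(.066)]); ay=np.array([ax[1]*-1,ax[0]])
n,_,st,c=cv2.connectedComponentsWithStats((bh>45).astype(np.uint8))
for i in range(1,n):
    p=c[i]
    if 8<st[i,4]<150 and p[1]<300:
        w=onz("wrist",[p],.062,o)[0][:2]-lip; u,v=w@ax,w@ay
        if abs(v)<.026 and -.08<u<.175: print("hole",p.round(1),"x,y in lip frame",u.round(4),v.round(4))
E
python3 holes.py
```

```text
[([330.6, 316.1, 97.9, 212.4], 0.96)]
hole [316.5 148. ] x,y in lip frame 0.1609 0.0054
hole [379.7 204.7] x,y in lip frame 0.134 -0.0254
hole [293.3 209.1] x,y in lip frame 0.1318 0.017
hole [362.  209.6] x,y in lip frame 0.1315 -0.0168
hole [293.2 225.4] x,y in lip frame 0.1236 0.0172
hole [362.2 226. ] x,y in lip frame 0.1233 -0.0171
hole [355. 248.] x,y in lip frame 0.1121 -0.0138
```

The plate moved 13 mm with the finger, with no slip. I'll add a little pressure and continue.

Emit:
servo_tool(plan=[[0,0,0.01,0,0,0,0],[-0.05,0,0.01,0,0,0,0],[-0.1,0,0.01,0,0,0,0],[-0.15,0,0.01,0,0,0,0],[-0.2,0,0.01,0,0,0,0],[-0.2,0,0.01,0,0,0,0]])

```text
time: 10.97
tool_pos: [0.5437, 0.2092, 0.0573]
ee_rot: [-3.139, -0.01, -0.066]
wrist_force: [2.7, -0.8, 9.1]
width: 0.0005
finger_force: 4.8
```

```bash
python3 holes.py
```

```text
[([330.7, 316.8, 97.4, 211.8], 0.82)]
hole [325.9 209.8] x,y in lip frame 0.1123 0.0012
hole [293.2 225.5] x,y in lip frame 0.1044 0.0174
hole [362.1 225.7] x,y in lip frame 0.1043 -0.0168
```

Emit:
servo_tool(plan=[[-0.05,0,0.005,0,0,0,0],[-0.1,0,0.005,0,0,0,0],[-0.15,0,0.005,0,0,0,0],[-0.2,0,0.005,0,0,0,0],[-0.25,0,0.005,0,0,0,0],[-0.25,0,0.005,0,0,0,0]])

```text
time: 11.57
tool_pos: [0.5194, 0.211, 0.0572]
ee_rot: [-3.139, -0.011, -0.066]
wrist_force: [1.7, 0.1, 10.8]
width: 0.0006
finger_force: 5.4
```

```bash
python3 holes.py
```

```text
[([330.1, 317.6, 99.4, 213.6], 0.74)]
hole [286.8 208.8] x,y in lip frame 0.0883 0.0206
hole [334.3 209.7] x,y in lip frame 0.0879 -0.0027
hole [293.2 225.4] x,y in lip frame 0.08 0.0176
hole [362.1 225.5] x,y in lip frame 0.08 -0.0166
```

Emit:
servo_tool(plan=[[-0.05,0,0,0,0,0,0],[-0.1,0,0,0,0,0,0],[-0.15,0,0,0,0,0,0],[-0.15,0,0,0,0,0,0],[-0.15,0,0,0,0,0,0]])

```text
time: 12.08
tool_pos: [0.5046, 0.212, 0.0573]
ee_rot: [-3.138, -0.011, -0.067]
wrist_force: [2.0, -0.5, 10.9]
width: 0.0003
finger_force: 5.6
```

```bash
python3 holes.py
```

```text
[([330.0, 317.9, 99.3, 211.7], 0.92)]
hole [325.7 209.7] x,y in lip frame 0.073 0.0016
hole [293.2 225.5] x,y in lip frame 0.0652 0.0177
hole [362.  225.6] x,y in lip frame 0.0651 -0.0165
```

Emit:
servo_tool(plan=[[0,0,-0.05,0,0,0,0],[0,0,-0.2,0,0,0,0],[0,0,-0.5,0,0,0,40],[0,0,-0.8,0,0,0,66],[0,0,-0.8,0,0,0,66]])

```text
time: 12.6
tool_pos: [0.5039, 0.2122, 0.1394]
ee_rot: [-3.138, -0.011, -0.066]
wrist_force: [0.7, -0.4, 1.5]
width: 0.0171
finger_force: 0.0
```

Emit:
servo_tool(plan=[[-0.3,0,0,0,0,0,66],[-0.6,0,0,0,0,0,66],[-0.6,0,0,0,0,0,66],[-0.6,0,0,0,0,0,66]])

```text
time: 12.93
tool_pos: [0.4395, 0.2151, 0.132]
ee_rot: [3.141, 0.001, -0.065]
wrist_force: [0.8, -0.3, 0.8]
width: 0.0434
finger_force: 0.0
```

```bash
python3 holes.py; python3 - <<'E'
from h import *
cv2.imwrite("pics/w4.png",robot.snapshot("wrist")[:,:,::-1])
s=robot.snapshot("side")[225:300,255:390,::-1]; cv2.imwrite("pics/s4.png",cv2.resize(s,None,fx=5,fy=5,interpolation=cv2.INTER_CUBIC))
E
```

```text
[([327.6, 181.9, 74.7, 176.5], 0.84)]
hole [368.    9.5] x,y in lip frame 0.1208 -0.0257
hole [366.5  44.7] x,y in lip frame 0.1011 -0.0253
hole [365.   95.6] x,y in lip frame 0.0711 -0.0252
hole [298.7 104.8] x,y in lip frame 0.0654 0.0178
hole [351.3 105.3] x,y in lip frame 0.0651 -0.0164
hole [363.4 134.2] x,y in lip frame 0.047 -0.0248
hole [288.6 143.5] x,y in lip frame 0.041 0.0249
hole [362.  175.2] x,y in lip frame 0.0203 -0.0245
hole [300.2 259.1] x,y in lip frame -0.0391 0.0183
hole [347.7 259.3] x,y in lip frame -0.0392 -0.0157
```

View pics/w4.png

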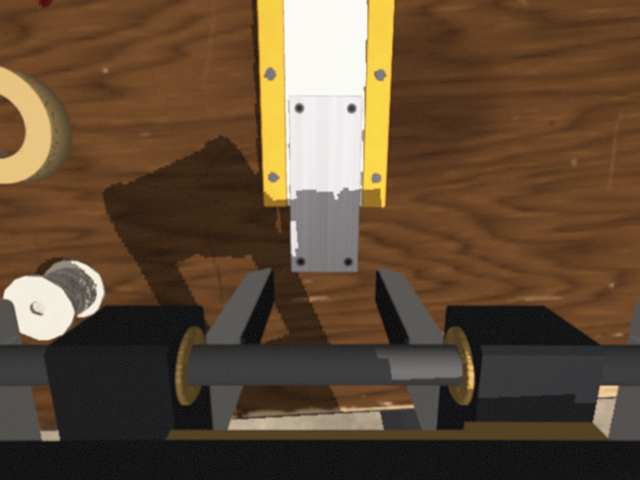

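The plate overhangs about 44 mm, with its front edge at row 271 and the lip at row 207. It is centred between the fingers. Next I move ahead 9 mm and descend.

Emit:
servo_tool(plan=[[0.09,-0.01,0,0,0,0,66],[0.09,-0.01,0,0,0,0,66],[0.09,-0.01,0.2,0,0,0,66],[0.09,-0.01,0.45,0,0,0,66],[0.09,-0.01,0.6,0,0,0,66],[0.09,-0.01,0.7,0,0,0,66],[0.09,-0.01,0.7,0,0,0,66],[0.09,-0.01,0.7,0,0,0,66]])

```text
time: 13.8
tool_pos: [0.45, 0.2155, 0.0626]
ee_rot: [3.141, 0.001, -0.067]
wrist_force: [0.2, -0.4, 0.5]
width: 0.066
finger_force: 0.0
```

Emit:
servo_tool(plan=[[0,0,0.06,0,0,0,66],[0,0,0.12,0,0,0,66],[0,0,0.125,0,0,0,66],[0,0,0.125,0,0,0,50],[0,0,0.125,0,0,0,46],[0,0,0.125,0,0,0,40],[0,0,0.125,0,0,0,30],[0,0,0.125,0,0,0,20],[0,0,0.125,0,0,0,20]])

```text
time: 14.55
tool_pos: [0.4499, 0.2156, 0.0506]
ee_rot: [-3.141, -0.001, -0.066]
wrist_force: [0.8, 0.3, 1.3]
width: 0.0471
finger_force: 30.0
```

Emit:
servo_tool(plan=[[0,0,0,0,0,0,20],[0,0,0,0,0,0,20],[0,0,0,0,0,0,20]])

```text
time: 14.8
tool_pos: [0.4499, 0.2156, 0.0505]
ee_rot: [-3.142, -0.001, -0.066]
wrist_force: [0.6, -0.2, 1.0]
width: 0.0475
finger_force: 30.0
```

Gripped at 30 N and 47.5 mm. I lift gently.

Emit:
servo_tool(plan=[[0,0,-0.03,0,0,0,20],[0,0,-0.08,0,0,0,20],[0,0,-0.2,0,0,0,20],[0,0,-0.4,0,0,0,20],[0,0,-0.6,0,0,0,20],[0,0,-0.7,0,0,0,20],[0,0,-0.7,0,0,0,20],[0,0,-0.7,0,0,0,20]])

```text
time: 15.47
tool_pos: [0.45, 0.2157, 0.1208]
ee_rot: [-3.141, -0.001, -0.066]
wrist_force: [0.8, -0.0, -2.3]
width: 0.0469
finger_force: 30.0
```

```bash
python3 - <<'E'
from h import *
cv2.imwrite("pics/w5.png",robot.snapshot("wrist")[:,:,::-1])
s=robot.snapshot("side")[:,:,::-1]; cv2.imwrite("pics/s5.png",cv2.resize(s[190:300,230:400],None,fx=4,fy=4,interpolation=cv2.INTER_CUBIC))
a=np.vstack([cv2.resize(s[190:300,230:400],(510,330)),cv2.resize(cv2.imread("pics/w5.png")[0:330,130:520],(510,270)) if 0 else cv2.resize(cv2.imread("pics/w5.png"),(510,382))[:270]]); cv2.imwrite("pics/c5.png",a)
E
```

```text
(no output)
```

View pics/c5.png

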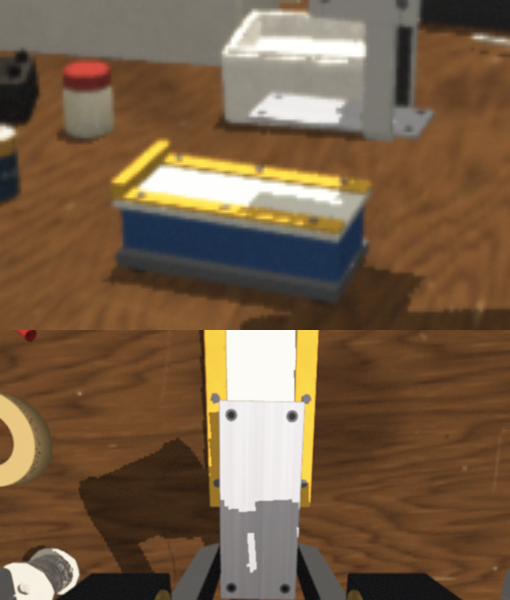

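The plate is held level in the fingers, and both holes at each end are visible. Now I carry it to the foam box.

Emit:
servo_tool(plan=[[0.03,0.1,-0.1,0,0,0,20],[0.1,0.3,-0.2,0,0,0,20],[0.2,0.55,-0.2,0,0,0,20],[0.25,0.8,-0.2,0,0,0,20],[0.3,1,-0.2,0,0,0,20]])

```text
time: 15.98
tool_pos: [0.4729, 0.1115, 0.1402]
ee_rot: [3.14, 0.001, -0.067]
wrist_force: [0.8, -0.1, -2.1]
width: 0.0472
finger_force: 30.0
```

Emit:
servo_tool(plan=[[0.08,0.25,0,0,0,0,20],[0.16,0.5,0,0,0,0,20],[0.24,0.75,0,0,0,0,20],[0.3,1,0,0,0,0,20]])

```text
time: 16.32
tool_pos: [0.496, 0.0099, 0.1399]
ee_rot: [3.141, 0.001, -0.067]
wrist_force: [0.8, 0.1, -2.4]
width: 0.0475
finger_force: 30.0
```

Emit:
servo_tool(plan=[[0.08,0.25,0,0,0,-0.02,20],[0.16,0.5,0,0,0,-0.04,20],[0.24,0.75,0,0,0,-0.06,20],[0.3,0.95,0,0,0,-0.09,20],[0.3,1,0,0,0,-0.09,20],[0.3,1,0,0,0,-0.09,20]])

```text
time: 16.82
tool_pos: [0.5189, -0.0915, 0.1396]
ee_rot: [-3.141, 0.002, 0.071]
wrist_force: [-0.2, 0.6, -1.5]
width: 0.0473
finger_force: 30.0
```

```bash
python3 - <<'E'
from h import *
o=robot.get_obs(); im=robot.snapshot("wrist")[:,:,::-1]; cv2.imwrite("pics/w6.png",im); np.save("o6.npy",np.r_[o["tool_pos"],o["ee_rot"]])
print(o["tool_pos"],o["ee_rot"],robot.find_in("foam_box","wrist")[:1],robot.find_in("cover_plate","wrist")[:1])
E
```

```text
[ 0.51894145 -0.09150181  0.13964999] [-3.14132376e+00  1.88274689e-03  7.11116090e-02] [{'extent': [401.8, 154.8, 211.0, 249.7], 'conf': 0.88}] [{'extent': [332.2, 215.4, 109.3, 248.0], 'conf': 0.91}]
```

View pics/w6.png

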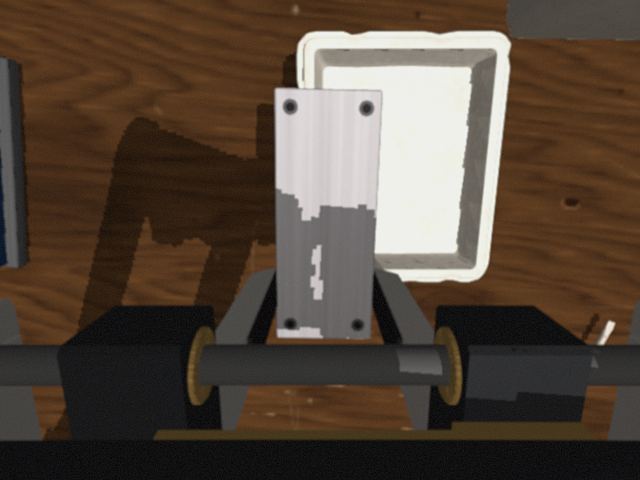

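The wrist view shows the outer rim corners at about (299,33), (509,35) and (489,281). The plate is level over the box's left side.

```bash
python3 - <<'E'
from h import *
a=np.load("o6.npy"); o=dict(tool_pos=a[:3],ee_rot=a[3:])
c=onz("wrist",[(299,33),(509,35),(489,281)],.074,o)[:,:2]
print(c.round(4).tolist(),np.linalg.norm(c[0]-c[1]),np.linalg.norm(c[1]-c[2]))
d=c[1]-c[2]; yaw=np.arctan2(d[1],d[0]); ctr=(c[0]+c[2])/2
f=onz("wrist",[(323,66),(472,66),(457,254)],.05,o)[:,:2]; fc=(f[0]+f[2])/2; print("yaw",yaw,"rim ctr",ctr,"floor ctr",fc)
zp=a[2]+.0095+.002
p=onz("wrist",[(290,106),(367,107),(291,324),(358,325)],zp,o)[:,:2]; pc=p.mean(0); print("plate ctr",pc, "len",np.linalg.norm(p[0]-p[2]),"yaw",np.arctan2(*(p[0]-p[2])[::-1]))
for t in (ctr,fc): print("tool move",totool(np.r_[t-pc,0]+a[:3],o))
E
```

```text
[[0.6553, -0.0648], [0.6632, -0.1933], [0.5047, -0.209]] 0.12866039080677621 0.15925145727426998
yaw 0.09901217022059078 rim ctr [ 0.58001075 -0.13692588] floor ctr [ 0.57977792 -0.13647872]
plate ctr [ 0.55304335 -0.08873539] len 0.10501841157356566 yaw 0.05502530713730988
tool move [ 2.34751830e-02  4.99847585e-02 -5.76386726e-05]
tool move [ 2.32747131e-02  4.95221831e-02 -5.71368524e-05]
```

Emit:
servo_tool(plan=[[0.1,0.2,0,0,0,-0.005,20],[0.2,0.45,0,0,0,-0.005,20],[0.235,0.5,0,0,0,-0.005,20],[0.235,0.5,0.1,0,0,-0.005,20],[0.235,0.5,0.3,0,0,-0.005,20],[0.235,0.5,0.5,0,0,-0.005,20],[0.235,0.5,0.65,0,0,-0.005,20],[0.235,0.5,0.7,0,0,-0.005,20],[0.235,0.5,0.7,0,0,-0.005,20],[0.235,0.5,0.7,0,0,-0.005,20]])

```text
time: 17.8
tool_pos: [0.5466, -0.1369, 0.0704]
ee_rot: [-3.141, 0.0, 0.084]
wrist_force: [-0.3, -1.2, -1.3]
width: 0.0474
finger_force: 30.0
```

```bash
python3 - <<'E'
from h import *
im=robot.snapshot("wrist")[:,:,::-1]; cv2.imwrite("pics/w7.png",im)
E
```

```text
(no output)
```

View pics/w7.png

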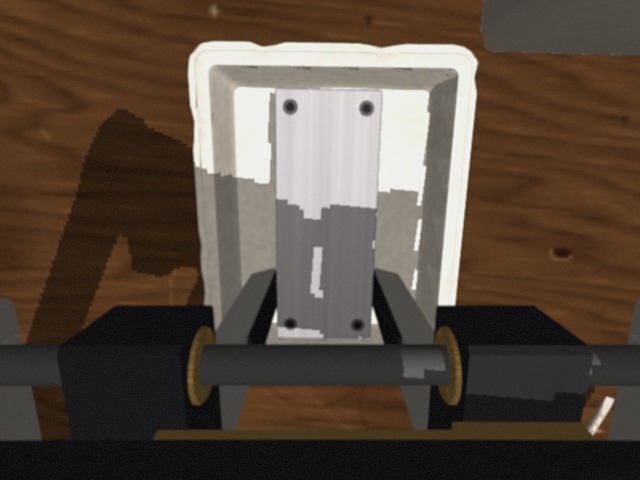

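The plate sits inside the recess outline, centred at columns 275–380 between walls at 215–450. I've now viewed 11 pictures, one over the limit, so the rest goes by numbers only.

Emit:
servo_tool(plan=[[0,0,0.08,0,0,0,20],[0,0,0.15,0,0,0,20],[0,0,0.2,0,0,0,20],[0,0,0.225,0,0,0,20],[0,0,0.235,0,0,0,20],[0,0,0.235,0,0,0,20],[0,0,0.235,0,0,0,20]])

```text
time: 18.43
tool_pos: [0.5469, -0.138, 0.0469]
ee_rot: [3.141, -0.0, 0.083]
wrist_force: [-0.0, 0.5, -1.8]
width: 0.047
finger_force: 30.0
```

Lower by another 1 mm, then release with a small opening.

Emit:
servo_tool(plan=[[0,0,0.01,0,0,0,20],[0,0,0.01,0,0,0,20],[0,0,0.01,0,0,0,48],[0,0,0.01,0,0,0,52],[0,0,0.01,0,0,0,60],[0,0,0.01,0,0,0,64],[0,0,0.01,0,0,0,64],[0,0,0.01,0,0,0,64],[0,0,0.01,0,0,0,64]])

```text
time: 19.18
tool_pos: [0.5468, -0.1379, 0.0459]
ee_rot: [3.141, -0.0, 0.083]
wrist_force: [0.1, 0.1, 0.1]
width: 0.0639
finger_force: 0.0
```

Emit:
servo_tool(plan=[[0,0,-0.05,0,0,0,64],[0,0,-0.2,0,0,0,64],[0,0,-0.5,0,0,0,64],[0,0,-0.9,0,0,0,64],[0,0,-1,0,0,0,64],[0,0,-1,0,0,0,64],[0,0,-1,0,0,0,64]])

```text
time: 19.77
tool_pos: [0.547, -0.138, 0.1463]
ee_rot: [3.141, -0.001, 0.083]
wrist_force: [0.6, 1.3, -1.4]
width: 0.0642
finger_force: 0.0
```

```bash
python3 - <<'E'
from h import *
o=robot.get_obs(); im=robot.snapshot("wrist")
print(o["tool_pos"],robot.find_in("cover_plate","wrist")[:1],robot.find_in("foam_box","wrist")[:1])
g=cv2.cvtColor(im,cv2.COLOR_RGB2GRAY); bh=cv2.morphologyEx(g,cv2.MORPH_BLACKHAT,np.ones((13,13),np.uint8))
n,_,st,c=cv2.connectedComponentsWithStats((bh>45).astype(np.uint8))
for i in range(1,n):
    if 6<st[i,4]<150 and c[i][1]<300 and 200<c[i][0]<450: print(c[i].round(1),st[i,4],onz("wrist",[c[i]],.054,o)[0].round(4))
E
```

```text
[ 0.54704677 -0.13798633  0.14625844] [{'extent': [329.3, 193.8, 70.0, 157.3], 'conf': 0.93}] [{'extent': [327.3, 191.9, 201.2, 233.6], 'conf': 0.98}]
[280.4  77.9] 13 [ 0.6615 -0.0965  0.054 ]
[362.5  78.6] 10 [ 0.6658 -0.1536  0.054 ]
[263.2  96.6] 86 [ 0.6482 -0.0851  0.054 ]
[378.3  95.9] 20 [ 0.6554 -0.1659  0.054 ]
[428.5 100.3] 11 [ 0.6555 -0.2015  0.054 ]
[291.5 120.5] 22 [ 0.6339 -0.106   0.054 ]
[301.6 124.5] 75 [ 0.6318 -0.1133  0.054 ]
[349.2 125. ] 72 [ 0.6342 -0.1474  0.054 ]
[234.5 160.5] 8 [ 0.6025 -0.0662  0.054 ]
[291.8 162.8] 8 [ 0.6044 -0.108   0.054 ]
[322.5 175.5] 12 [ 0.5971 -0.1313  0.054 ]
[393.2 197.8] 8 [ 0.5851 -0.1854  0.054 ]
[292.9 234.4] 10 [ 0.5508 -0.1123  0.054 ]
[391.1 235.3] 9 [ 0.5563 -0.1874  0.054 ]
[397.3 252.1] 86 [ 0.5435 -0.1939  0.054 ]
[302.3 264.3] 57 [ 0.5275 -0.1211  0.054 ]
[345.6 264.6] 56 [ 0.5301 -0.1548  0.054 ]
[256.3 281.7] 85 [ 0.5102 -0.086   0.054 ]
[392.2 281.4] 81 [ 0.5194 -0.1929  0.054 ]
```

The hole spacing (34 × 104 mm at z = 0.054) shows the plate flat on the floor, about 3 mm from the centre.

```bash
python3 -c "
from bench import robot
print(robot.close_job())"
```

```text
the job is handed in; nothing more can be done
None
```

I slid the plate out, pinched and lifted it, and released it in the foam box, where it lies flat about 3 mm from the recess centre by camera; I handed in at about 20 s, no verdict was returned, and I viewed 11 pictures, one over the limit of 10.

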